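Set the paper guide in the photo printer's cassette

ROBOT

A 6-joint arm with a two-finger parallel gripper is mounted at the origin on a cart in front of the work surface, level with it; the furniture and walls round the work are solid. World frame = base frame: x ahead of the robot, y to its left, z up, the work surface at z = 0. Lengths are in m, angles in rad, forces in N, time in s.
With the tool pointing down it reaches from about 0.25 to 0.85 m from the base axis. Payload 12.5 kg.
Tool frame: the origin (TCP) lies on the mounting face of the last link; the fingertips stand 186 mm ahead of it and the grasp point (between the pads) lies 167 mm ahead of it; z points along the fingers, y is the line along which they close (so a half turn about z gives the same grasp; the last joint's range is limited). The gripper opens to 93 mm and grips with 3 to 60 N. Pads are 15 mm wide; open, the fingers measure 128 mm over their backs; the gripper's body (75 mm by 188 mm) begins 65 mm behind the grasp point.
Start: joints at [-1.364, 0.351, 1.652, -0, 1.139, -0.085], TCP at [0.158, -0.527, 0.405] pointing down, gripper open.
Joint ranges: [-2.75, 2.75], [-0.79, 2.1], [0.01, 2.65], [-1.57, 4.71], [0.07, 3.14], [-2.87, 2.87]. Speed limits (rad/s): [2.22, 2.22, 2.79, 3.14, 3.14, 3.14].

INTERFACE

Orientations are given as a unit quaternion [x, y, z, w].
In Python, from rig import status, cams, ticket gives the robot as it stands. The module is installed in compiled form; this text tells all that it offers.
- The arm moves only by the shell command python3 -m jog 'ROWS' [FORCE]. ROWS is a JSON object of lists of equal length, an entry for each row: "xyz": the shift along the tool's x, y, z each as a share of 200 mm, from -1 to 1, a list of three; "rot": the turn, a rotation vector about the tool's x, y, z each as a share of 5 degrees, from -1 to 1, a list of three; "jaw": the opening, from 0 (shut) to 1 (fully open). A call has 1 to 20 rows; each row shifts and turns the commanded pose from where the row before left it, along the tool's axes as they then stand; what a row does not reach is not made up. A row lasts 1/8 s, in which the tool goes at most 62.5 mm and 10.7 degrees, less where a joint would pass 70% of its speed; a pose out of reach is approached as far as the arm can. A call with a number of a shift or a turn outside -1 to 1 is refused whole. A call with a gripper value outside its range is refused whole. The fingers move at their own pace and stop on an object; FORCE is the grip in N (left out, the last holds). Time passes only in rows, so rows that do not move let the fingers close. It gives the time, the measured TCP pose, the force, the opening and the grip force at its end, in the units of the state.
- status.observe(): the state, without advancing time (a new reading comes with each control period).
- cams.camera(name): name is "side" or "top" or "wrist"; returns the picture (420x560x3 uint8, blue, green, red); there is no depth.
- cams.camera_info(name): a dict with "fx", "fy", "cx", "cy" (pixels), "world_to_cam" (4x4, takes a point from world to camera coordinates); the wrist camera has in their place "T_tool_cam" (4x4, takes a point from camera to tool coordinates, whose origin is the TCP and whose axes are the flange's). Camera axes: x right, y down, z forward; pixel columns grow to the right and rows downward; lengths in m; the calibration is good to about 2 mm. A picture is of the moment at which its call begins: read the wrist's pose just before it. camera_info takes no time and is no camera call.
- ticket.close_job(): hands the job in; it is judged then, once.
The state is a dict: "clock": time; "qpos": joint angles; "dq": joint speeds; "effort": joint torques, N m; "tcp_pos": TCP position; "ee_rot": TCP orientation; "ft_force": force on the tool from outside, world axes, zero at the start; "torque": the same for the moment, N m; "gripper_width": finger opening in m; "finger_force": force on a finger pad.
Only numpy, scipy, OpenCV 4.12 (cv2) and the standard library are available. Lean on these libraries where they do the work, as an engineer would, in place of code of your own. Each camera call takes 0.05 s, during which the arm holds its last target. There are 200 camera calls.

TASK

Set up the photo printer for the stack of small cards already in its paper cassette: hook a fingertip behind the lip at the cassette's front and draw it out until it stops, push the width guide sideways by its thumb tab until the cards lie square and snug between the guide and the opposite wall, then push the cassette fully home again. Use the fingertips only, without pinching or lifting anything, and leave everything else on the desk where it is.

Things in the scene. Friction and masses are not known exactly. Their poses are not given: they have to be found in the camera images.
- printer: Compact photo printer; it does not move. Origin: on the desk under the middle of the housing's front face; +x to the printer's back, +y to its left seen from the front, z up. In this frame (mm): housing x 0 to 178, y -86 to 86; the front face is 58 high, above it a panel slopes up to the flat top at height 86 (from x = 55). The cassette comes out below height 40.
- cassette (a joint): How far the paper cassette is drawn out, m: 0 fully home (the start), 0.095 at its outer stop. It slides toward the printer's -x with 2 N of friction (and damping of 4 N per m/s) and stays where it is left.
- bay (a point): Middle of the floor of the cassette's open front bay, 8 mm above the desk; axes as the printer's, moves with the cassette. The bay always stands in front of the housing. From here the bay runs x -27 to 27, y -73 to 73: the front wall at -x, at +x an upright ridge 3 thick and 7 high, with the cards behind it. The housing's face is 33 mm to +x while the cassette is home.
- lip (a point): Middle of the top inner edge of the cassette's upright front wall, 34 mm above the desk: the lip. The wall rises 26 above the bay's floor, is 152 wide and 12 thick (its outer face, the one to push when closing, 12 mm to -x of this point). Axes as the printer's, moves with the cassette.
- right_wall (a point): Middle of the top edge of the inner face of the cassette's fixed right side wall, 30 mm above the desk; the cards belong against it. The left side wall, 146 mm to +y, is only 14 mm high, 3 thick. Axes as the printer's, moves with the cassette.
- guide (a joint): How far the width guide has been slid toward the cassette's right wall (printer's -y), m: 0 widest (130 mm between guide and right wall), 0.045 narrowest (85 mm); the 100 mm wide cards are snug at 0.030. It starts between 0 and 0.018, slides with 1.2 N of friction (and damping of 3 N per m/s) and stays where it is left.
- tab (a point): Middle of the top outer (+y) edge of the guide's upright thumb tab, 36 mm above the desk. The tab is 44 long (x) and 10 thick (to -y from here); its ribbed +y face, the one to push, rises 22 above the cassette's low left wall. Under the hood while the cassette is home, 65 mm in front of the housing when it is out. Axes as the printer's.
- plate (a point): Foot of the guide's upright plate on the cards' side of the tab: 115 long (x -25 to 90 from here), 3 thick (y 0 to 3), 22 high. The point lies at its inner (-y) face, on the cassette's floor 8 mm above the desk, beside the middle of the tab; axes as the printer's, moves with the guide.
- cards: Loose stack of blank white photo cards lying as one block in the cassette, 148 long (x), 100 wide (y), 12 high, about 0.2 kg; origin under its middle. At first it lies 4 to 8 mm off the right wall and a little askew; square against that wall its origin is at y = -23 mm in the printer's frame.
- tape_roll: Bystander (sizes in mm): roll of masking tape, 107x98x24, lying on the printer's flat top. Leave alone.
- tape_measure: Bystander (sizes in mm): tape measure, 32x74x60, standing left of the printer. Leave alone.
- eraser: Bystander (sizes in mm): eraser, 21x50x13, on the desk in front of the printer to its left. Leave alone.
- stapler: Bystander (sizes in mm): desk stapler, 150x34x41, on the desk at the right of the printer, toward its front. Leave alone.
- carton: Bystander (sizes in mm): small kraft carton, 76x110x38, right of the printer. Leave alone.
- notebook: Bystander (sizes in mm): notebook, 210x151x12, at the left of the desk. Leave alone.
- pencil: Bystander (sizes in mm): pencil, 136 long and 7 thick, lying on the notebook. Leave alone.
- mug: Bystander (sizes in mm): mug, 78x116x101, behind the notebook. Leave alone.

How it is judged:
By the outcome, as a careful person would: the job done as asked, in the order asked, and still so for the second after the job is handed in, with the robot touching nothing.
It also fails if it takes over 54 s, if anything falls off the work surface, if the arm or the gripper's body presses on something with over 40 N, if the wrist force passes 120 N, or if a joint passes its speed limit or range.

## Working session

There is one attempt and no reset: what is moved stays moved. The work goes in short steps, Python scripts to look and compute and a shell command to move; the robot and the scene stay as the last step left them, time stands still between calls to the robot, and variables do not carry over. Pictures are saved under pics/ and viewed, at most 10 in all, crops included, and the job is handed in when it is done.

```bash
mkdir -p pics; python3 - <<'E'
from rig import status,cams
import cv2,numpy as np
s=status.observe();print(s)
for n in("side","top"):
    im=cams.camera(n);cv2.imwrite(f"pics/{n}0.png",im);i=cams.camera_info(n);print(n,i)
print(cams.camera_info("wrist"))
E
```

```text
{'clock': 0.0, 'qpos': array([-1.36358338e+00,  3.51261904e-01,  1.65245646e+00, -4.32317925e-05,
        1.13909433e+00, -8.45927119e-02]), 'dq': array([-8.53773105e-04, -6.02865040e-04,  1.17386293e-03, -2.41334723e-04,
        1.33137851e-05, -9.09003035e-04]), 'effort': array([ 1.41942925e-03, -4.97317171e+01, -2.85255450e+01,  6.99723652e-02,
        2.55574164e-02, -8.62118986e-05]), 'tcp_pos': array([ 0.15822211, -0.5266092 ,  0.40417493]), 'ee_rot': array([ 9.89373550e-01,  1.45394659e-01, -5.69671973e-05, -6.07669293e-04]), 'ft_force': array([-0.63376068,  0.40158523,  0.18782915]), 'torque': array([0.0553618 , 0.03091152, 0.00391104]), 'finger_force': 0.0, 'gripper_width': 0.0928549317110342}
side {'fx': 490.8664062583875, 'fy': 490.8664062583875, 'cx': 277.6636029752795, 'cy': 204.37695449585183, 'world_to_cam': array([[-0.1784098 , -0.9838363 , -0.01536506, -0.02211166],
       [-0.44899618,  0.09529655, -0.88843739,  0.31386383],
       [ 0.87554119, -0.15160709, -0.45874058,  0.79331582],
       [ 0.        ,  0.        ,  0.        ,  1.        ]])}
top {'fx': 495.1559144853707, 'fy': 495.1559144853707, 'cx': 270.9155598847408, 'cy': 213.07026356591615, 'world_to_cam': array([[-0.00363889, -0.99987704,  0.01525353, -0.15276673],
       [-0.99071924,  0.00153211, -0.13591557,  0.54441865],
       [ 0.13587549, -0.01560654, -0.99060299,  1.24998451],
       [ 0.        ,  0.        ,  0.        ,  1.        ]])}
{'fx': 325.1794838101068, 'fy': 325.1794838101068, 'cx': 282.3636370089322, 'cy': 205.4739147557646, 'T_tool_cam': array([[ 5.55848972e-04, -9.53911991e-01, -3.00085995e-01,
         8.29942147e-02],
       [ 9.99999642e-01,  3.38549123e-04,  7.76119872e-04,
        -4.18331846e-04],
       [-6.38756201e-04, -3.00086319e-01,  9.53911837e-01,
         2.04509806e-02],
       [ 0.00000000e+00,  0.00000000e+00,  0.00000000e+00,
         1.00000000e+00]])}
```

View pics/top0.png

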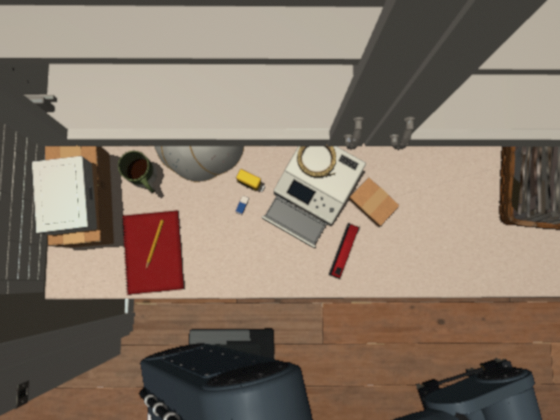

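View pics/side0.png

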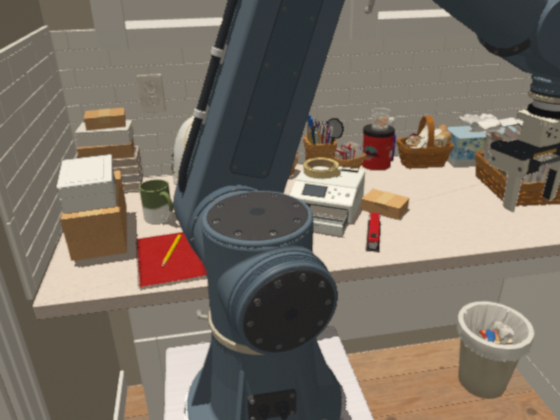

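Top view: printer around (320,185), with the grey cassette bay at (264–328, 200–243). It is yawed about 25–30° clockwise; the stapler is at (345,250) and the eraser at (242,205).

```bash
cat > h.py <<'E'
import numpy as np,cv2
from rig import status,cams
from scipy.spatial.transform import Rotation as R
def T_cam(n,s=None):
    i=cams.camera_info(n)
    if n=="wrist":
        s=s or status.observe(); T=np.eye(4);T[:3,:3]=R.from_quat(s['ee_rot']).as_matrix();T[:3,3]=s['tcp_pos']
        return i,T@i['T_tool_cam']
    return i,np.linalg.inv(i['world_to_cam'])
def ray(n,px,z,s=None):
    i,T=T_cam(n,s);px=np.atleast_2d(px).astype(float)
    d=np.c_[(px[:,0]-i['cx'])/i['fx'],(px[:,1]-i['cy'])/i['fy'],np.ones(len(px))]@T[:3,:3].T
    c=T[:3,3];return c+d*((z-c[2])/d[:,2])[:,None]
def proj(n,P,s=None):
    i,T=T_cam(n,s);P=np.atleast_2d(P);q=(P-T[:3,3])@T[:3,:3]
    return np.c_[q[:,0]/q[:,2]*i['fx']+i['cx'],q[:,1]/q[:,2]*i['fy']+i['cy']]
def tri(n1,p1,n2,p2,s1=None,s2=None):
    pass
E
python3 - <<'E'
import cv2
im=cv2.imread("pics/top0.png")[135:260,240:385]
cv2.imwrite("pics/topz.png",cv2.resize(im,None,fx=4.8,fy=4.8,interpolation=cv2.INTER_CUBIC))
E
```

```text
(no output)
```

View pics/topz.png

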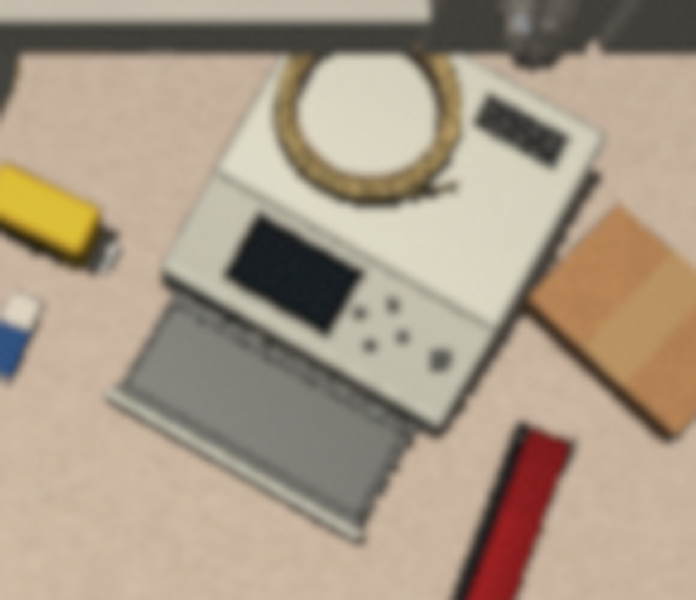

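Zoomed top view: housing front top corners at crop (163,272) and (437,432). The cassette's white front wall runs from (108,398) to (360,540).

```bash
python3 - <<'E'
from h import *
f=lambda l:np.array(l)/4.8+[240,135]
A=ray("top",f([[163,272],[437,432]]),.058);B=ray("top",f([[108,398],[360,540]]),.034)
C=ray("top",f([[218,178],[493,328]]),.086)
for n,X,w in(("face",A,.172),("wall",B,.152),("top",C,.172)):
    d=X[0]-X[1];print(n,X.round(4).tolist(),np.linalg.norm(d),w,np.degrees(np.arctan2(d[1],d[0]))-90,X.mean(0)[:2])
E
```

```text
face [[0.597, -0.1619, 0.058], [0.5103, -0.3076, 0.058]] 0.16952326042393345 0.172 -30.763088102574798 [ 0.55363716 -0.23475129]
wall [[0.5319, -0.1323, 0.034], [0.4544, -0.2681, 0.034]] 0.15636040011547261 0.152 -29.692568499901917 [ 0.49317274 -0.20017927]
top [[0.6423, -0.1906, 0.086], [0.5619, -0.3343, 0.086]] 0.16461859367882747 0.172 -29.213085866173586 [ 0.60211379 -0.26241095]
```

```bash
python3 -m jog '{"xyz":[[0.216,-0.099,0],[0.216,-0.099,0],[0.216,-0.099,0],[0.216,-0.099,0],[0.216,-0.099,0],[0.216,-0.099,0],[0.216,-0.099,0],[0.216,-0.099,0],[0.216,-0.099,0],[0.216,-0.099,0],[0,0,0],[0,0,0],[0,0,0],[0,0,0],[0,0,0],[0,0,0],[0,0,0],[0,0,0],[0,0,0],[0,0,0]],"rot":[[0,0,0],[0,0,0],[0,0,0],[0,0,0],[0,0,0],[0,0,0],[0,0,0],[0,0,0],[0,0,0],[0,0,0],[0,0,0.93],[0,0,0.93],[0,0,0.93],[0,0,0.93],[0,0,0.93],[0,0,0.93],[0,0,0.93],[0,0,0.93],[0,0,0.93],[0,0,0.93]],"jaw":[0,0,0,0,0,0,0,0,0,0,0,0,0,0,0,0,0,0,0,0]}'
python3 - <<'E'
from h import *
s=status.observe();print(s)
cv2.imwrite("pics/w1.png",cams.camera("wrist"))
print(proj("wrist",[[.5026,-.2055,.034],[.5535,-.235,.058]],s))
E
```

```text
clock: 2.6
tcp_pos: [0.515, -0.2128, 0.4044]
ee_rot: [0.966, -0.258, -0.0, -0.0]
ft_force: [0.3, 0.1, -0.7]
gripper_width: 0.0002
finger_force: 0.0
{'clock': 2.6, 'qpos': array([-4.75399403e-01,  3.64204931e-01,  1.63312058e+00, -1.92862941e-05,
        1.14501640e+00,  1.61784450e+00]), 'dq': array([ 7.48914958e-04, -1.32080886e-03,  1.22731285e-03,  1.80218291e-04,
       -1.46724491e-03,  6.45753706e-01]), 'effort': array([-8.24745930e-04, -5.06883717e+01, -2.87308377e+01,  1.02782442e-02,
       -7.58975954e-02, -1.07303046e+00]), 'tcp_pos': array([ 0.51495946, -0.21279173,  0.40440237]), 'ee_rot': array([ 9.66075604e-01, -2.58259146e-01, -3.67932451e-04, -7.10436054e-05]), 'ft_force': array([ 0.33143042,  0.13243561, -0.69038621]), 'torque': array([0.04658337, 0.06377314, 0.00694655]), 'finger_force': 0.0, 'gripper_width': 0.0002359162741801442}
[[281.55612951 194.53655119]
 [281.67572136 143.82867779]]
```

View pics/w1.png

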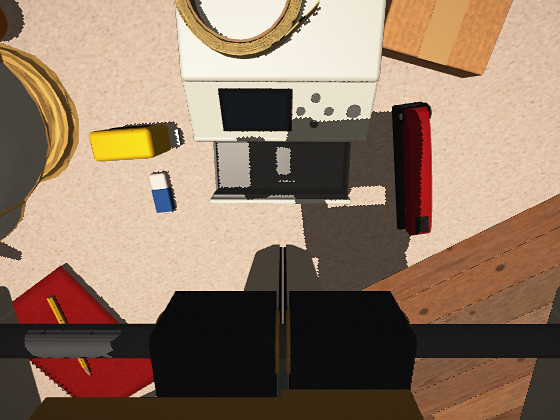

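```bash
python3 - <<'E'
from h import *
im=cv2.imread("pics/w1.png")[125:215,185:385]
cv2.imwrite("pics/w1z.png",cv2.resize(im,None,fx=4,fy=4,interpolation=cv2.INTER_NEAREST))
E
```

```text
(no output)
```

View pics/w1z.png

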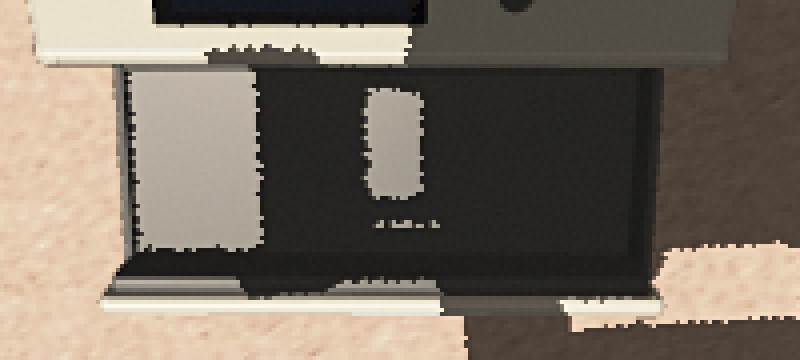

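The close view confirms the lip edge at about (280,194.5), against a predicted (281.6,194.5); yaw is −30°. I'll descend behind the lip.

```bash
python3 -m jog '{"xyz":[[0,0,0.2],[0,0,0.2],[0,0,0.2],[0,0,0.2],[0,0,0.15],[0,0,0.06],[0,0,0]],"rot":[[0,0,0],[0,0,0],[0,0,0],[0,0,0],[0,0,0],[0,0,0],[0,0,0]],"jaw":[0,0,0,0,0,0,0]}'
```

```text
clock: 3.52
tcp_pos: [0.5151, -0.2129, 0.2026]
ee_rot: [0.966, -0.257, -0.0, -0.0]
ft_force: [-0.3, 0.2, 0.5]
gripper_width: 0.0005
finger_force: 0.0
```

```bash
python3 -m jog '{"xyz":[[-0.03,0,0],[-0.04,0,0],[-0.06,0,0],[-0.06,0,0],[-0.06,0,0],[-0.06,0,0],[-0.06,0,0],[-0.05,0,0],[-0.03,0,0],[0,0,0]],"rot":[[0,0,0],[0,0,0],[0,0,0],[0,0,0],[0,0,0],[0,0,0],[0,0,0],[0,0,0],[0,0,0],[0,0,0]],"jaw":[0,0,0,0,0,0,0,0,0,0]}'
```

```text
clock: 4.78
tcp_pos: [0.4364, -0.1679, 0.2025]
ee_rot: [0.966, -0.257, -0.001, -0.0]
ft_force: [0.2, -0.6, 0.1]
gripper_width: 0.0006
finger_force: 0.0
```

```bash
python3 -m jog '{"xyz":[[-0.02,0,0],[-0.02,0,0],[-0.02,0,0]],"rot":[[0,0,0],[0,0,0],[0,0,0]],"jaw":[0,0,0]}'; python3 -m jog '{"xyz":[[-0.01,0,0],[-0.01,0,0]],"rot":[[0,0,0],[0,0,0]],"jaw":[0,0]}'
```

```text
clock: 5.15
tcp_pos: [0.4281, -0.1631, 0.2032]
ee_rot: [0.966, -0.257, 0.004, 0.001]
ft_force: [21.2, -13.4, -19.8]
gripper_width: 0.0003
finger_force: 12.3
clock: 5.4
tcp_pos: [0.4267, -0.1624, 0.2038]
ee_rot: [0.966, -0.257, 0.008, 0.002]
ft_force: [31.4, -18.4, -31.2]
gripper_width: 0.0005
finger_force: 17.8
```

At the outer stop (about 36 N). I'll back off, rise and look.

```bash
python3 -m jog '{"xyz":[[0.05,0,0],[0.03,0,0],[0,0,-0.15],[0,0,-0.2],[0,0,-0.2],[0,0,-0.2],[0,0,-0.2],[0,0,0]],"rot":[[0,0,0],[0,0,0],[0,0,0],[0,0,0],[0,0,0],[0,0,0],[0,0,0],[0,0,0]],"jaw":[0,0,0,0,0,0,0,0]}'
python3 - <<'E'
from h import *
s=status.observe();print(s['tcp_pos'],s['ee_rot'],s['ft_force'])
im=cams.camera("wrist");cv2.imwrite("pics/w2.png",im)
np.save("s2.npy",s,allow_pickle=True)
cv2.imwrite("pics/w2z.png",cv2.resize(im[100:300,130:410],None,fx=2.85,fy=2.85,interpolation=cv2.INTER_CUBIC))
ex=np.array([.866,-.5,0]);ey=np.array([.5,.866,0])
o=np.array([.5026,-.2055,0])+.060*ex
pr=lambda x,y,z:o+x*ex+y*ey+[0,0,z]
print("face",o,proj("wrist",[pr(0,-.086,.058),pr(0,.086,.058),pr(-.155,-.076,.034),pr(-.155,.076,.034)],s)-[130,100])
E
```

```text
clock: 6.4
tcp_pos: [0.437, -0.1681, 0.395]
ee_rot: [0.966, -0.257, 0.002, 0.0]
ft_force: [0.1, -1.4, -0.4]
gripper_width: 0.0004
finger_force: 0.0
[ 0.43698506 -0.16810302  0.39501298] [ 9.66434314e-01 -2.56906376e-01  1.91524869e-03  4.04342967e-04] [ 0.11100356 -1.35818014 -0.39912525]
face [ 0.55456 -0.2355   0.     ] [[249.1924526  -56.89197807]
 [ 54.44898003 -57.88588191]
 [220.71427529 103.13574694]
 [ 81.86228808 102.55828393]]
```

View pics/w2z.png

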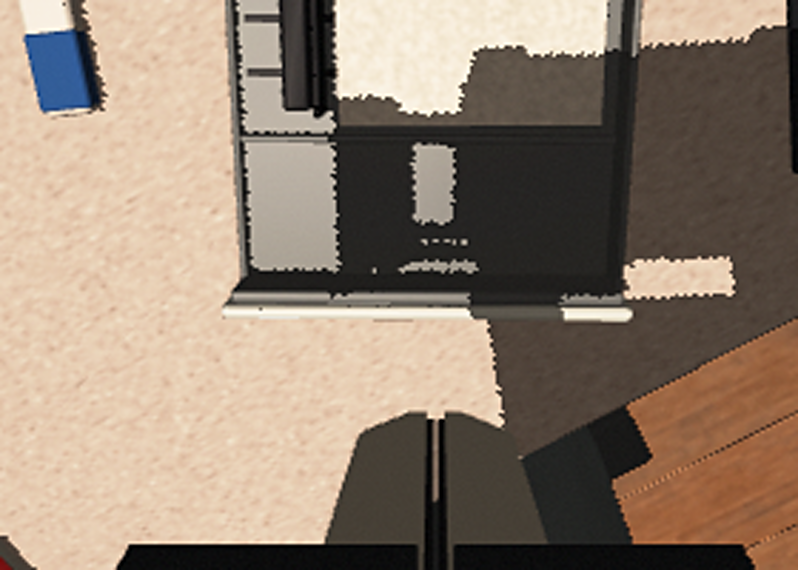

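Cassette is fully out: lip at crop y≈291, predicted 293. The white cards lie behind the ridge (crop y≈130) and the guide at crop x 283–335 continues above; next the full upper part.

```bash
python3 - <<'E'
from h import *
im=cv2.imread("pics/w2.png")
cv2.imwrite("pics/w2y.png",cv2.resize(im[30:160,190:370],None,fx=4.4,fy=4.4,interpolation=cv2.INTER_CUBIC))
E
```

```text
(no output)
```

View pics/w2y.png

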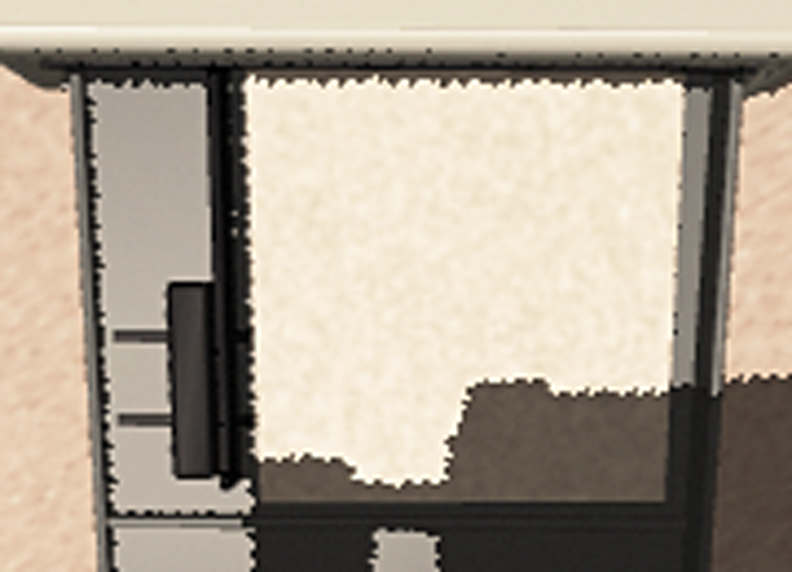

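Here the tab's outer edge runs from crop (168,285) to (173,478). The cards span x≈250–680 with a gap to the right wall's inner edge at about 712–690.

```bash
python3 - <<'E'
from h import *
s=np.load("s2.npy",allow_pickle=True).item()
f=lambda l:np.array(l)/4.4+[190,30]
ex=np.array([.866,-.5,0]);ey=np.array([.5,.866,0]);o=np.array([.55456,-.2355,0])
def P(l,z):
    w=ray("wrist",f(l),z,s);return np.c_[(w-o)@ex,(w-o)@ey].round(4).tolist()
print("tab",P([[168,285],[173,478]],.036)," tab inner",P([[212,285]],.036))
print("cards L,R top .020",P([[247,90],[257,480],[685,90],[668,480]],.020))
print("rwall",P([[738,90],[718,390],[712,90],[698,390]],.030)," lwall",P([[72,90],[98,480]],.014))
w=ray("wrist",f([[170.5,381]]),.036,s)[0];d=w-s['tcp_pos'];M=R.from_quat(s['ee_rot']).as_matrix();print(w,M.T@d)
E
```

```text
tab [[-0.0433, 0.0528], [-0.0859, 0.0536]]  tab inner [[-0.0432, 0.043]]
cards L,R top .020 [[-0.0009, 0.0356], [-0.0878, 0.0356], [-0.0005, -0.0635], [-0.0874, -0.0647]]
rwall [[-0.0019, -0.0734], [-0.0657, -0.0734], [-0.0019, -0.0677], [-0.0657, -0.0687]]  lwall [[-0.0003, 0.0765], [-0.0886, 0.0757]]
[ 0.52569768 -0.15741809  0.036     ] [ 0.07029236 -0.05325362  0.35930133]
```

Tab outer face is at printer y≈53 mm (x centre −65 ✓.), right wall −73 ✓, cards 8–9 mm off. I'll go down left of the tab.

```bash
python3 -m jog '{"xyz":[[0.117,-0.134,0],[0.117,-0.134,0],[0.117,-0.134,0],[0,0,0.2],[0,0,0.2],[0,0,0.2],[0,0,0.2],[0,0,0.1],[0,0,0.05],[0,0,0]],"rot":[[0,0,0],[0,0,0],[0,0,0],[0,0,0],[0,0,0],[0,0,0],[0,0,0],[0,0,0],[0,0,0],[0,0,0]],"jaw":[0,0,0,0,0,0,0,0,0,0]}'
python3 - <<'E'
from h import *
s=status.observe();im=cams.camera("wrist");cv2.imwrite("pics/w3.png",im)
print(s['tcp_pos'],s['ee_rot']);np.save("s3.npy",s,allow_pickle=True)
ex=np.array([.866,-.5,0]);ey=np.array([.5,.866,0]);o=np.array([.55456,-.2355,0])
d=s['tcp_pos']-o;print(d@ex,d@ey)
E
```

```text
clock: 7.7
tcp_pos: [0.5375, -0.1331, 0.2019]
ee_rot: [0.966, -0.257, -0.001, -0.0]
ft_force: [0.5, -0.8, 1.2]
gripper_width: 0.0006
finger_force: 0.0
[ 0.53746631 -0.13311905  0.20186924] [ 9.66422579e-01 -2.56956485e-01 -8.72563695e-04 -4.08278884e-05]
-0.06599361630669977 0.08011505871016761
```

View pics/w3.png

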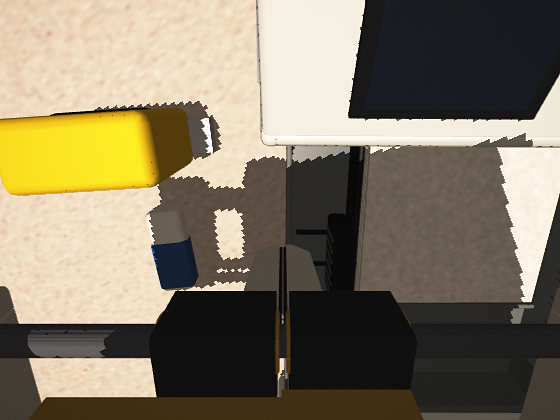

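The fingers (x≈255–310) stand left of the tab (x≈328–348), clear of the eraser. I'll rise 3 mm and push.

```bash
python3 -m jog '{"xyz":[[0,0,-0.015],[0,0.02,0],[0,0.02,0],[0,0.02,0],[0,0.015,0],[0,0.015,0]],"rot":[[0,0,0],[0,0,0],[0,0,0],[0,0,0],[0,0,0],[0,0,0]],"jaw":[0,0,0,0,0,0]}'; for i in 1 2; do :; done; python3 -m jog '{"xyz":[[0,0.0075,0],[0,0.0075,0]],"rot":[[0,0,0],[0,0,0]],"jaw":[0,0]}'
```

```text
clock: 8.5
tcp_pos: [0.5288, -0.1488, 0.2059]
ee_rot: [0.966, -0.257, 0.0, -0.0]
ft_force: [1.5, 4.0, 1.9]
gripper_width: 0.0001
finger_force: 1.9
clock: 8.75
tcp_pos: [0.5274, -0.1514, 0.2058]
ee_rot: [0.966, -0.257, 0.0, -0.0]
ft_force: [1.3, 4.1, 2.4]
gripper_width: 0.0004
finger_force: 2.2
```

```bash
python3 -m jog '{"xyz":[[0,0.005,0],[0,0.005,0]],"rot":[[0,0,0],[0,0,0]],"jaw":[0,0]}'; python3 -c "
from h import *
s=status.observe();d=s['tcp_pos']-np.array([.55456,-.2355,0]);print(d@[.866,-.5,0],d@[.5,.866,0],s['ft_force'])"
```

```text
clock: 9.0
tcp_pos: [0.5264, -0.1531, 0.2058]
ee_rot: [0.966, -0.257, 0.0, -0.0]
ft_force: [3.2, 9.9, 5.0]
gripper_width: 0.0004
finger_force: 5.3
-0.06560616020962051 0.057322933680234736 [3.19535286 9.85640918 5.02783217]
```

```bash
python3 -m jog '{"xyz":[[0,0.004,0],[0,0.004,0]],"rot":[[0,0,0],[0,0,0]],"jaw":[0,0]}'; python3 -c "
from h import *
s=status.observe();d=s['tcp_pos']-np.array([.55456,-.2355,0]);print(d@[.866,-.5,0],d@[.5,.866,0],s['ft_force'])"
```

```text
clock: 9.25
tcp_pos: [0.5261, -0.1536, 0.2059]
ee_rot: [0.966, -0.257, 0.001, -0.001]
ft_force: [8.2, 19.1, 2.7]
gripper_width: 0.0004
finger_force: 10.4
-0.0655676585941257 0.05670449135333188 [ 8.24609419 19.08196326  2.72944018]
```

Stiff stop at about 20 N, so the cards are against the wall. I'll retreat and check.

```bash
python3 -m jog '{"xyz":[[0,-0.06,0],[0,-0.06,0],[0,0,-0.2],[0,0,-0.2],[0,0,-0.2],[0,0,-0.2],[-0.2,0.12,-0.1],[-0.17,0.15,0],[0,0.1,0],[0,0,0]],"rot":[[0,0,0],[0,0,0],[0,0,0],[0,0,0],[0,0,0],[0,0,0],[0,0,0],[0,0,0],[0,0,0],[0,0,0]],"jaw":[0,0,0,0,0,0,0,0,0,0]}'
python3 - <<'E'
from h import *
s=status.observe();im=cams.camera("wrist");np.save("s4.npy",s,allow_pickle=True)
ex=np.array([.866,-.5,0]);ey=np.array([.5,.866,0]);o=np.array([.55456,-.2355,0])
d=s['tcp_pos']-o;print(d@ex,d@ey)
pr=lambda x,y,z:o+x*ex+y*ey+[0,0,z]
p=proj("wrist",[pr(-.045,0,.03)],s)[0];print(p)
x0,y0=max(int(p[0])-95,0),max(int(p[1])-55,0);print(x0,y0)
cv2.imwrite("pics/w4.png",im);cv2.imwrite("pics/w4z.png",cv2.resize(im[y0:y0+135,x0:x0+190],None,fx=4.2,fy=4.2,interpolation=cv2.INTER_CUBIC))
E
```

```text
clock: 10.5
tcp_pos: [0.4362, -0.1616, 0.3859]
ee_rot: [0.966, -0.258, 0.0, 0.0]
ft_force: [0.3, -0.9, -1.0]
gripper_width: 0.0003
finger_force: 0.0
-0.13945243740376007 0.004813222147524432
[286.7472841   91.22674236]
191 36
```

View pics/w4z.png

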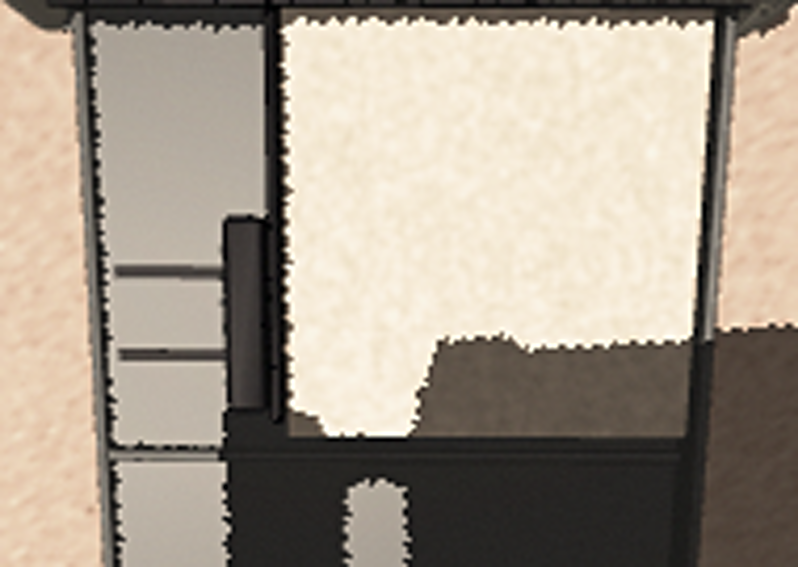

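The cards now fill guide to wall: left edge at crop x≈285–290, right edge 715–687, with no visible strip at the wall. I'll check the numbers.

```bash
python3 - <<'E'
from h import *
s=np.load("s4.npy",allow_pickle=True).item()
f=lambda l:np.array(l)/4.2+[191,36]
ex=np.array([.866,-.5,0]);ey=np.array([.5,.866,0]);o=np.array([.55456,-.2355,0])
def P(l,z):
    w=ray("wrist",f(l),z,s);return np.c_[(w-o)@ex,(w-o)@ey].round(4).tolist()
print("tab",P([[224,218],[229,408]],.036))
print("cards",P([[283,30],[288,430],[714,30],[687,430]],.020))
print("lwall",P([[75,30],[106,430]],.014))
print("lip",P([[400,437]],.020))
E
```

```text
tab [[-0.0423, 0.0406], [-0.0846, 0.0407]]
cards [[-0.001, 0.0275], [-0.0913, 0.028], [-0.0007, -0.0713], [-0.091, -0.0714]]
lwall [[-0.0002, 0.0764], [-0.092, 0.0745]]
lip [[-0.0929, 0.0001]]
```

The guide moved 12.6 mm and the cards are square, y +27.7 to −71.4 (centre ≈ −22, target −23). Now in front of the wall to push it home.

```bash
python3 -m jog '{"xyz":[[-0.13,0.012,0],[-0.13,0.012,0],[0,0,0.2],[0,0,0.2],[0,0,0.2],[0,0,0.2],[0,0,0.1],[0,0,0]],"rot":[[0,0,0],[0,0,0],[0,0,0],[0,0,0],[0,0,0],[0,0,0],[0,0,0],[0,0,0]],"jaw":[0,0,0,0,0,0,0,0]}'; python3 -c "
from h import *
s=status.observe();d=s['tcp_pos']-np.array([.55456,-.2355,0]);print(d@[.866,-.5,0],d@[.5,.866,0],s['ft_force'])"
```

```text
clock: 11.55
tcp_pos: [0.3892, -0.139, 0.2046]
ee_rot: [0.967, -0.257, -0.001, -0.0]
ft_force: [-0.0, -1.0, -0.1]
gripper_width: 0.0003
finger_force: 0.0
-0.1914509262565811 0.0009367133835635824 [-0.04528639 -1.04902055 -0.1104367 ]
```

```bash
python3 -m jog '{"xyz":[[0.03,0,0],[0.02,0,0],[0.02,0,0],[0.03,0,0],[0.035,0,0],[0.035,0,0],[0.035,0,0],[0.035,0,0],[0.035,0,0],[0.035,0,0],[0.035,0,0],[0.035,0,0],[0.035,0,0],[0.03,0,0],[0.03,0,0],[0.02,0,0],[0.015,0,0],[0,0,0]],"rot":[[0,0,0],[0,0,0],[0,0,0],[0,0,0],[0,0,0],[0,0,0],[0,0,0],[0,0,0],[0,0,0],[0,0,0],[0,0,0],[0,0,0],[0,0,0],[0,0,0],[0,0,0],[0,0,0],[0,0,0],[0,0,0]],"jaw":[0,0,0,0,0,0,0,0,0,0,0,0,0,0,0,0,0,0]}'; python3 -m jog '{"xyz":[[0.01,0,0],[0.01,0,0]],"rot":[[0,0,0],[0,0,0]],"jaw":[0,0]}'
```

```text
clock: 13.8
tcp_pos: [0.4778, -0.1903, 0.2058]
ee_rot: [0.966, -0.257, 0.001, 0.0]
ft_force: [-0.1, -0.3, -0.5]
gripper_width: 0.0002
finger_force: 0.0
clock: 14.05
tcp_pos: [0.4811, -0.1922, 0.2058]
ee_rot: [0.966, -0.257, 0.0, -0.0]
ft_force: [-1.4, -0.1, 2.3]
gripper_width: 0.0006
finger_force: 1.0
```

```bash
python3 -m jog '{"xyz":[[0.01,0,0],[0.01,0,0]],"rot":[[0,0,0],[0,0,0]],"jaw":[0,0]}';python3 -m jog '{"xyz":[[0.01,0,0],[0.01,0,0]],"rot":[[0,0,0],[0,0,0]],"jaw":[0,0]}'; python3 -c "
from h import *
s=status.observe();d=s['tcp_pos']-np.array([.55456,-.2355,0]);print(d@[.866,-.5,0],d@[.5,.866,0],s['ft_force'])"
```

```text
clock: 14.3
tcp_pos: [0.4846, -0.1942, 0.2058]
ee_rot: [0.966, -0.257, 0.0, -0.0]
ft_force: [-1.4, 0.6, 1.0]
gripper_width: 0.0006
finger_force: 1.0
clock: 14.55
tcp_pos: [0.4871, -0.1957, 0.2055]
ee_rot: [0.966, -0.257, -0.002, -0.001]
ft_force: [-13.0, 8.5, 13.2]
gripper_width: 0.0001
finger_force: 7.9
-0.07834103595195245 0.0007590844124031728 [-12.95270597   8.53513141  13.22905061]
```

```bash
python3 -m jog '{"xyz":[[0.008,0,0],[0,0,0]],"rot":[[0,0,0],[0,0,0]],"jaw":[0,0]}'; python3 -m jog '{"xyz":[[-0.05,0,0],[-0.1,0,0],[-0.1,0,0],[0,0,-0.2],[0,0,-0.2],[0,0,-0.2],[0,0,-0.2],[0,0,0],[0,0,0]],"rot":[[0,0,0],[0,0,0],[0,0,0],[0,0,0],[0,0,0],[0,0,0],[0,0,0],[0,0,0],[0,0,0]],"jaw":[0,0,0,0,0,0,0,0,0]}'
python3 - <<'E'
from h import *
s=status.observe();im=cams.camera("wrist");np.save("s5.npy",s,allow_pickle=True)
cv2.imwrite("pics/w5.png",im)
ex=np.array([.866,-.5,0]);ey=np.array([.5,.866,0]);o=np.array([.55456,-.2355,0])
pr=lambda x,y,z:o+x*ex+y*ey+[0,0,z]
print(proj("wrist",[pr(-.060,0,.034),pr(-.072,0,.034),pr(0,0,.058)],s))
E
```

```text
clock: 14.8
tcp_pos: [0.4876, -0.196, 0.2053]
ee_rot: [0.966, -0.257, -0.004, -0.001]
ft_force: [-16.5, 9.7, 14.9]
gripper_width: 0.0005
finger_force: 9.1
clock: 15.92
tcp_pos: [0.4457, -0.1721, 0.3651]
ee_rot: [0.966, -0.257, -0.0, -0.0]
ft_force: [-0.4, -0.1, -0.2]
gripper_width: 0.0004
finger_force: 0.0
[[282.46336284 122.55059653]
 [282.40739728 135.7311082 ]
 [282.8245311   47.08952214]]
```

View pics/w5.png

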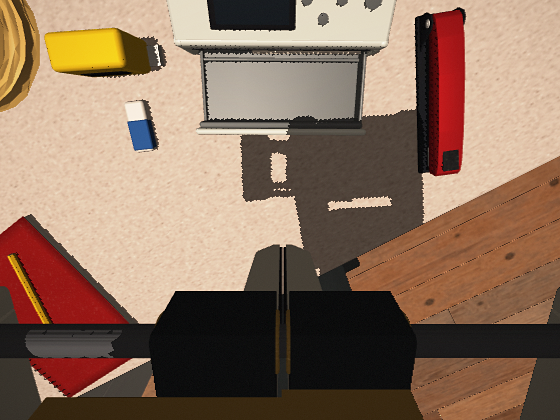

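The cassette is home: wall between y≈122 and 135, as predicted for 0 extension. The bystanders in view look undisturbed and the robot is clear, so I'm handing in.

```bash
python3 -c "
from rig import ticket
print(ticket.close_job())"
```

```text
the job is handed in; nothing more can be done
None
```

I drew the cassette out to its stop, pushed the guide in until the cards lay square and snug against the right wall, and pushed the cassette home again; the job was handed in at about 16 s, with nothing else seen to have moved.

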